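Dial the code into the sample safe and open its drawer

ROBOT

A 7-joint arm with a two-finger parallel gripper is mounted at the origin on a cart in front of the work surface, level with it; the furniture and walls round the work are solid. World frame = base frame: x ahead of the robot, y to its left, z up, the work surface at z = 0. Lengths are in m, angles in rad, forces in N, time in s.
With the tool pointing down it reaches from about 0.35 to 0.9 m from the base axis. Payload 8.1 kg.
Tool frame: the origin (TCP) lies on the centre line of the jaws, within the pads' length; the fingertips stand 19 mm ahead of it and the grasp point (between the pads) is the TCP; z points along the fingers, y is the direction in which the jaws open and shut (so a half turn about z gives the same grasp; the last joint's range is limited). The gripper opens to 92 mm and grips with 3 to 60 N. Pads are 19 mm wide; open, the fingers measure 130 mm over their backs; the gripper's body (75 mm by 190 mm) begins 47 mm behind the grasp point.
Start: joints at [1.019, 0.434, 0.025, 1.573, -0.012, 1.134, -0.075], TCP at [0.271, -0.563, 0.246] pointing down, gripper open.
Joint ranges: [-2.62, 2.62], [-0.44, 2.09], [-1.27, 1.32], [0.08, 2.57], [-1.32, 4.46], [0.12, 2], [-2.74, 2.74]. Speed limits (rad/s): [2.22, 2.22, 3.01, 3.01, 3.14, 3.14, 3.14].

INTERFACE

Orientations are given as a rotation vector (axis times angle).
In Python, from cell import monitor, imaging, workorder, outline_of gives the robot as it stands.
- The arm moves only by the tool move_arm, never from a script. Its argument "series" is a list of rows, each a list of 6 numbers: the shift along the world's x, y, z in cm, then the turn, a rotation vector about the world's x, y, z in degrees. A call has 1 to 8 rows; each row shifts and turns the commanded pose from where the row before left it; what a row does not reach is not made up. A row lasts 1/10 s, in which the tool goes at most 50 mm and 8.59 degrees, less where a joint would pass 70% of its speed; a pose out of reach is approached as far as the arm can. A call with a gripper value outside its range is refused whole. "grip" is the opening, from 0 (shut) to 1 (fully open), set as the call begins (left out, the last holds). The fingers move at their own pace and stop on an object; "force" is the grip in N (left out, the last holds). Time passes only in rows, so rows that do not move let the fingers close. It gives the time, the measured TCP pose, the force and the opening at its end, in the units of the state.
- monitor.observe(): the state, without advancing time (a new reading comes with each control period).
- imaging.get_image(name): name is "scene" or "side" or "wrist"; returns a dict with "color" (420x560x3 uint8, red, green, blue), "fx", "fy", "cx", "cy" (pixels), "rvec" (rotation vector, rad) and "tvec" (3), from world to camera coordinates, as OpenCV has them; the wrist camera has in their place "mount" (4x4, takes a point from camera to tool coordinates, whose origin is the TCP and whose axes are the flange's). Camera axes: x right, y down, z forward; pixel columns grow to the right and rows downward; lengths in m; the calibration is good to about 2 mm. A picture is of the moment at which its call begins: read the wrist's pose just before it. There is no depth.
- workorder.sign_off(): hands the job in, once; it reports no verdict.
Trained networks look in the newest picture that a camera, given by its name, has taken for a name from the list of things; names that differ only in an ending like _2 or _b are one class to them, and where a whole thing is asked for, a point or a joint stands for the part that bears it (a point fixed in the world has none). Each returns a list of dicts, best first, with "p" (0 to 1); they miss things now and then, are a little off and sometimes report something else, mostly with a low value. They report only what shows in the picture. A call takes as long as a camera call.
- outline_of(camera, thing): "mask" (420x560 bool, what is visible of it) and "rect" ([left, top, width, height] in pixels, round what is visible of it).
The state is a dict: "clock": time; "joints": joint angles; "dq": joint speeds; "joint_efforts": joint torques, N m; "position": TCP position; "ee_rot": TCP orientation; "force": force on the tool from outside, world axes, zero at the start; "ft_torque": the same for the moment, N m; "width": opening from 0.0 (shut) to 1.0 (fully open).
Only numpy, scipy, OpenCV 4.12 (cv2) and the standard library are available. Lean on these libraries where they do the work, as an engineer would, in place of code of your own. Each camera call takes 0.05 s, during which the arm holds its last target. There are 200 camera calls.

TASK

Unlock the grey sample safe by rolling its thumbwheels to the code 3-5-2 (left, middle, right), each number squarely uppermost between the white index lines: the middle wheel already stands at 5, so do not disturb it. Press the wheels only gently while rolling them (never more than 20 N). Then pull the blue drawer by its steel tab fully out, leaving the code set and the things around untouched.

Things in the scene. Friction and masses are not known exactly. Their poses are not given: they have to be found in the camera images.
- safe: Grey sample safe fixed to the bench, 132 mm deep (x), 190 mm wide (y), deck 60 mm high, three thumbwheels side by side in the deck, blue drawer front towards the robot. Origin on the bench below the middle wheel's axle; x points away from the robot into the safe, y to its left, z up; turned a little about z. Front face at x = -70 mm, back at +62 mm.
- wheel_left_axle (a point): Centre of the left (+y) thumbwheel (black rubbery tread 52 mm across, 20 mm wide) on its axle along the safe's y, 54 mm above the bench; axes as the safe's. The tread runs 3.5 mm out of true: as the wheel turns, its top rises and sinks between 22 and 30 mm above this point and has to be felt. It gives 1 mm per 8 N. Dark hoods beside it, with index lines, rise 17 mm. Next wheel 50 mm away.
- wheel_middle_axle (a point): Centre of the middle thumbwheel (black rubbery tread 52 mm across, 20 mm wide) on its axle along the safe's y, 54 mm above the bench; axes as the safe's. The tread runs 3.5 mm out of true: as the wheel turns, its top rises and sinks between 22 and 30 mm above this point and has to be felt. It gives 1 mm per 8 N. Dark hoods beside it, with index lines, rise 17 mm. Next wheel 50 mm away.
- wheel_right_axle (a point): Centre of the right (-y) thumbwheel (black rubbery tread 52 mm across, 20 mm wide) on its axle along the safe's y, 54 mm above the bench; axes as the safe's. The tread runs 3.5 mm out of true: as the wheel turns, its top rises and sinks between 22 and 30 mm above this point and has to be felt. It gives 1 mm per 8 N. Dark hoods beside it, with index lines, rise 17 mm. Next wheel 50 mm away.
- wheel_left (a joint): Turn of the left (+y) thumbwheel: pi/4 rad x the number that stands uppermost (numbers 0 to 7, white, 45 degrees apart, no clicks); grows as the wheel's top rolls away from the robot (safe's +x). Range -0.4 to 5.9; stays where left; about 3 N along the tread moves it. Code: 3 (2.356 rad); it starts 0.65 to 1.45 rad above.
- wheel_middle (a joint): Turn of the middle thumbwheel: pi/4 rad x the number that stands uppermost (numbers 0 to 7, white, 45 degrees apart, no clicks); grows as the wheel's top rolls away from the robot (safe's +x). Range -0.4 to 5.9; stays where left; about 3 N along the tread moves it. Code: 5 (3.927 rad), where it already stands.
- wheel_right (a joint): Turn of the right (-y) thumbwheel: pi/4 rad x the number that stands uppermost (numbers 0 to 7, white, 45 degrees apart, no clicks); grows as the wheel's top rolls away from the robot (safe's +x). Range -0.4 to 5.9; stays where left; about 3 N along the tread moves it. Code: 2 (1.571 rad); it starts 0.65 to 1.45 rad below.
- drawer (a joint): Blue-fronted drawer of the safe: 0 shut, 0.06 m out at its stop; slides along the safe's -x, towards the robot, with about 2 N. Until all three wheels stand at the code it is held inside the safe and gives only 3 to 5 mm.
- tab (a point): Centre of the drawer's steel pull tab, an upright plate 12 mm thick (safe's y), 34 mm long (x) and 34 mm high, standing out from the middle of the drawer front towards the robot; free on both sides. 42 mm above the bench (tab spans 23 to 57 mm), 15 mm behind the tab's near end, 19 mm off the front. Axes as the safe's; moves with the drawer.
- jar_red: Bystander: specimen jar with red cap, 55 mm across, 62 mm high; origin at the middle of its underside. Not part of the job.
- beaker: Bystander: glass beaker, 70 mm across, 83 mm high; origin at the middle of its underside. Not part of the job.
- coverslips_loose: Bystander: cream and orange cover-slip box, 34x34x22 mm; origin at the middle of its underside. Not part of the job.
- timer: Bystander: white lab timer, 66x60x34 mm; origin at the middle of its underside. Not part of the job.
- tape: Bystander: roll of tan tape, 104 mm across, 25 mm high; origin at the middle of its underside. Not part of the job.

How it is judged:
On the way, in this order (a step that is already met when the one before it is completed fails the run):
1. all three wheels stand at the code, 3-5-2, each within 0.12 rad, with the drawer still shut (value of joint wheel_left between 2.2362 and 2.4762 rad and value of joint wheel_middle between 3.807 and 4.047 rad and value of joint wheel_right between 1.4508 and 1.6908 rad and value of joint drawer below 0.008 m), for 0.2 s.
2. the drawer is pulled out at least 50 mm (value of joint drawer above 0.05 m), for 0.2 s.
At the end, for the whole second after the job is handed in: The drawer is out at least 50 mm of its 60 mm and all three wheels still stand at 3-5-2, each within 0.12 rad (7 degrees) of its number being uppermost; everything is at rest (value of joint wheel_left between 2.2362 and 2.4762 rad and value of joint wheel_middle between 3.807 and 4.047 rad and value of joint wheel_right between 1.4508 and 1.6908 rad and value of joint drawer above 0.05 m and velocity of joint wheel_left between -0.05 and 0.05 rad/s and velocity of joint wheel_middle between -0.05 and 0.05 rad/s and velocity of joint wheel_right between -0.05 and 0.05 rad/s and velocity of joint drawer between -0.05 and 0.05 m/s); the robot touches nothing.
It fails at once if a thumbwheel is pressed with more than 20 N (contact force between any of the arm, the fingers and wheel_left above 20 N or contact force between any of the arm, the fingers and wheel_middle above 20 N or contact force between any of the arm, the fingers and wheel_right above 20 N).
It fails at once if the middle wheel is rolled off its number (more than 0.12 rad) (not (value of joint wheel_middle between 3.807 and 4.047 rad)).
It fails at once if the drawer is forced out (more than 15 mm) while a wheel is off the code (value of joint drawer above 0.015 m and not (value of joint wheel_left between 2.2362 and 2.4762 rad and value of joint wheel_middle between 3.807 and 4.047 rad and value of joint wheel_right between 1.4508 and 1.6908 rad)).
It fails at once if a bystander is pushed more than 20 mm (distance of any of jar_red, beaker, coverslips_loose, timer, tape from where it was at the start of the episode above 0.02 m).
It also fails if it takes over 67 s, if anything falls off the work surface, if the arm or the gripper's body presses on something with over 40 N, if the wrist force passes 120 N, or if a joint passes its speed limit or range.

## Working session

There is one attempt and no reset: what is moved stays moved. The work goes in short steps, Python scripts to look and compute and a tool call to move; the robot and the scene stay as the last step left them, time stands still between calls to the robot, and variables do not carry over. Pictures are saved under pics/ and viewed, about 8 in all and at most 12, crops included, and the job is handed in when it is done.

Besides the shell and the picture viewer there is one more tool, called after "Emit:" by a JSON object that holds its "method" and its "body", one argument or row to a line. move_arm: Moves the arm, as the interface text tells. Its arguments: {"type":"object","properties":{"series":{"type":"array"},"grip":{"type":"number"},"force":{"type":"number"}},"required":["series"]}

```bash
mkdir -p pics; ls; python3 - <<'E'
from cell import monitor, imaging, outline_of
import cv2,numpy as np
s=monitor.observe();print(s)
ims=[]
for n in ("scene","side"):
    d=imaging.get_image(n);ims.append(d["color"])
    print(n,d["fx"],d["fy"],d["cx"],d["cy"],d["rvec"],d["tvec"])
    for t in ("safe","wheel_left_axle","wheel_middle_axle","wheel_right_axle","tab","wheel_left","wheel_right","drawer"):
        for o in outline_of(n,t)[:2]:
            ys,xs=np.nonzero(o["mask"]);print(n,t,round(o["p"],2),o["rect"],xs.mean().round(1),ys.mean().round(1))
    cv2.imwrite(f"pics/{n}0.png",d["color"][:,:,::-1])
E
```

```text
pics
{'clock': 0.0, 'joints': array([ 1.01943489,  0.43523981,  0.02493588,  1.57410453, -0.01160003,
        1.13395886, -0.07507442]), 'dq': array([-6.00160941e-04,  1.62280432e-03, -4.66643881e-04,  1.79233012e-04,
        7.41699300e-04,  2.00655926e-04,  7.62089554e-05]), 'joint_efforts': array([ 3.93004711e-06, -6.67861533e+01,  9.84403342e-01, -3.14463544e+01,
       -6.08418253e-02,  4.29270440e-02,  1.39097669e-04]), 'position': array([ 0.27092059, -0.56270209,  0.24493117]), 'ee_rot': array([-3.06138734e+00, -6.98664092e-01,  7.39884460e-04]), 'force': array([ 0.45916049, -0.53402282,  0.52303019]), 'ft_torque': array([ 0.00311703, -0.0670423 , -0.01316507]), 'width': 0.9992843132166664}
scene 441.20812317095283 441.20812317095283 282.5284567393432 216.65189293553044 [ 2.57927735e+00 -3.35800963e-02  4.84862348e-04] [-0.55799177  0.05263985  0.95756873]
scene safe 0.93 [253.2, 169.0, 85.3, 100.2] 298.3 214.0
scene wheel_left_axle 0.67 [252.8, 164.2, 85.3, 103.3] 298.3 214.0
scene wheel_left_axle 0.33 [254.1, 183.6, 67.0, 64.4] 270.7 204.9
scene wheel_middle_axle 0.59 [252.4
[... 514 characters left out ...]
] [-0.01035004 -0.38129931  1.345041  ]
side safe 0.75 [186.6, 206.5, 21.7, 26.7] 199.3 218.7
side safe 0.69 [255.9, 193.6, 87.1, 73.2] 303.8 230.6
side wheel_left_axle 0.55 [256.3, 193.6, 92.2, 76.7] 303.7 230.6
side wheel_middle_axle 0.83 [252.9, 192.2, 94.3, 73.6] 304.0 230.5
side wheel_right_axle 0.71 [257.4, 196.6, 90.8, 71.0] 304.1 230.6
side wheel_right_axle 0.26 [318.5, 220.2, 7.7, 16.5] 321.3 228.4
side tab 0.63 [300.5, 191.7, 38.0, 19.3] 310.5 200.5
side wheel_left 0.59 [317.3, 219.6, 10.1, 17.6] 321.5 228.6
side wheel_left 0.49 [258.2, 194.6, 90.0, 72.4] 304.2 230.7
side wheel_right 0.61 [275.2, 211.8, 12.0, 18.7] 278.3 222.1
side drawer 0.65 [284.7, 194.7, 53.9, 14.9] 305.6 200.3
```

```bash
python3 - <<'E'
import cv2,numpy as np
a=cv2.imread("pics/scene0.png");b=cv2.imread("pics/side0.png")
r=lambda i:cv2.resize(i,(400,300),interpolation=cv2.INTER_CUBIC)
m=np.vstack([np.hstack([r(a),r(b)]),np.hstack([r(a[150:285,210:390]),r(b[165:285,225:385])])])
cv2.imwrite("pics/m0.png",m)
E
```

```text
(no output)
```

View pics/m0.png

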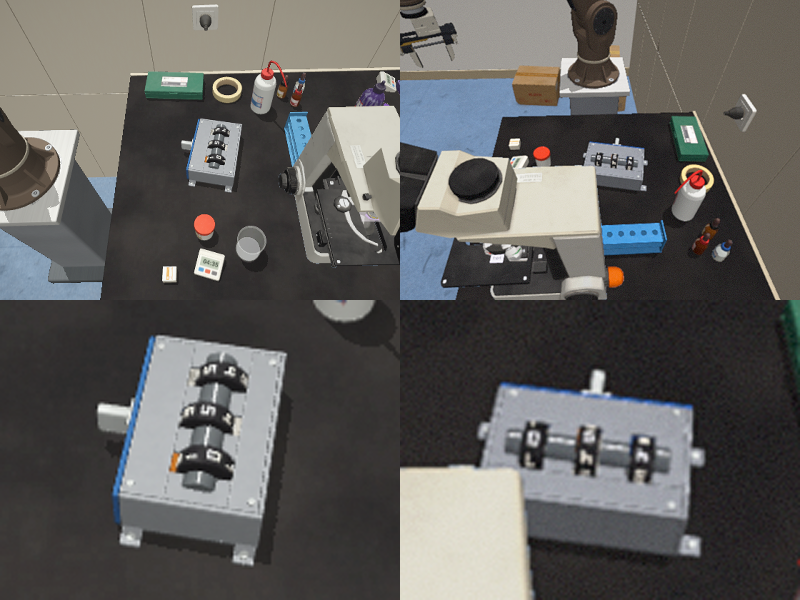

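```bash
cat > h.py <<'E'
import numpy as np,cv2
from scipy.spatial.transform import Rotation as R
from scipy.optimize import least_squares
def proj(d,P):
    p,_=cv2.projectPoints(np.asarray(P,float).reshape(-1,3),d["rvec"],d["tvec"],np.array([[d["fx"],0,d["cx"]],[0,d["fy"],d["cy"]],[0,0,1.]]),None)
    return p[:,0]
def S2W(q,P):
    c,s=np.cos(q[2]),np.sin(q[2]); P=np.asarray(P,float).reshape(-1,3)
    return np.c_[q[0]+c*P[:,0]-s*P[:,1],q[1]+s*P[:,0]+c*P[:,1],P[:,2]]
E
python3 - <<'E'
from h import *
from cell import imaging,outline_of
V=[(x,y,z) for x in(-.07,.062) for y in(-.095,.095) for z in(.0,.06)]
deck=np.array([(-.07,.095,.06),(.062,.095,.06),(.062,-.095,.06),(-.07,-.095,.06)])
a=imaging.get_image("scene");b=imaging.get_image("side")
ma=np.array([[278.9,166.7],[338.3,173.4],[327.9,246.8],[264.9,235.5]])
# side crop scale 2.5 offset 225,165 ; deck: near-robot edge top (500,385)-(693,405), far edge right (688,500)
mb=np.array([[225+293/2.5,165+105/2.5],[225+288/2.5,165+210/2.5],[225+100/2.5,165+85/2.5]])
fa=lambda q:(proj(a,S2W(q,deck))-ma).ravel()
fb=lambda q:(proj(b,S2W(q,deck[[0,1,3]]))-mb).ravel()
for f in (fa,fb,lambda q:np.r_[fa(q),fb(q)]):
    r=least_squares(f,[.6,0,0],loss='soft_l1');print(r.x.round(4),np.degrees(r.x[2]).round(2),f(r.x).round(1))
q=r.x
for n in ("jar_red","tape"):
    for o in outline_of("scene",n)[:1]: print(n,o["rect"])
print(S2W(q,[(0,.05,.08),(0,0,.08),(0,-.05,.08),(-.089,0,.042)]).round(4))
w=imaging.get_image("wrist");print(w["mount"],w["fx"])
np.save("q.npy",q)
E
```

```text
[ 0.6056  0.0395 -0.1933] -11.08 [ 0.6 -1.9 -0.1 -1.   0.6  0.4 -1.7  2.1]
[ 0.6032  0.0412 -0.1917] -10.98 [-0.2 -0.4  0.5  1.3 -0.3 -0.9]
[ 0.6052  0.0404 -0.1935] -11.08 [ 0.3 -2.2 -0.3 -1.3  0.3  0.  -1.9  1.8 -0.4  0.3  0.3  2.1 -0.5 -0.4]
jar_red [270.1, 299.5, 31.4, 37.1]
[[ 0.6148  0.0895  0.08  ]
 [ 0.6052  0.0404  0.08  ]
 [ 0.5956 -0.0087  0.08  ]
 [ 0.5178  0.0575  0.042 ]]
[[ 3.69025617e-04 -9.66814164e-01 -2.55480403e-01  6.88113606e-02]
 [ 9.99999623e-01  1.55898431e-04  8.54471279e-04  1.26826974e-04]
 [-7.86285941e-04 -2.55480622e-01  9.66813857e-01 -1.39230413e-01]
 [ 0.00000000e+00  0.00000000e+00  0.00000000e+00  1.00000000e+00]] 373.5007134997607
```

Emit:
{"method": "move_arm", "body": {
  "series": [
    [2.1, 3.8, 0, 0, 0, 3.33],
    [2.1, 3.8, 0, 0, 0, 3.33],
    [2.1, 3.8, 0, 0, 0, 3.33],
    [2.1, 3.8, 0, 0, 0, 3.33],
    [2.1, 3.8, 0, 0, 0, 3.33],
    [2.1, 3.8, 0, 0, 0, 3.33],
    [2.1, 3.8, 0, 0, 0, 3.33],
    [2.1, 3.8, 0, 0, 0, 3.33]
  ],
  "grip": 0,
  "force": 20
}}

```text
clock: 1.95
position: [0.4398, -0.2576, 0.246]
ee_rot: [2.817, 1.389, 0.0]
force: [0.5, -0.6, -0.6]
width: 0.352
```

Emit:
{"method": "move_arm", "body": {
  "series": [
    [2.1, 3.8, -0.4, 0, 0, 3.33],
    [2.1, 3.8, -0.4, 0, 0, 3.33],
    [2.1, 3.8, -0.4, 0, 0, 3.33],
    [2.1, 3.8, -0.4, 0, 0, 3.33],
    [2.1, 3.8, -0.4, 0, 0, 3.33],
    [2.1, 3.8, -0.4, 0, 0, 3.33],
    [2.1, 3.6, -0.4, 0, 0, 3.33],
    [0, 0, 0, 0, 0, 3.33]
  ]
}}

```text
clock: 2.75
position: [0.5878, 0.0121, 0.2174]
ee_rot: [-2.412, -2.009, -0.005]
force: [0.8, 0.4, 0.0]
width: 0.012
```

```bash
cat >> h.py <<'E'
def wproj(w,s,P):
    Rt=R.from_rotvec(s["ee_rot"]).as_matrix();M=np.eye(4);M[:3,:3]=Rt;M[:3,3]=s["position"]
    T=np.linalg.inv(M@w["mount"]);p=(T[:3,:3]@np.asarray(P,float).reshape(-1,3).T).T+T[:3,3]
    return np.c_[w["fx"]*p[:,0]/p[:,2]+w["cx"],w["fy"]*p[:,1]/p[:,2]+w["cy"]]
def state(s):
    r=R.from_rotvec(s["ee_rot"]).as_matrix()
    print("t",round(s["clock"],2),"pos",s["position"].round(4),"xyaw",np.degrees(np.arctan2(r[1,0],r[0,0])).round(2),"z",r[:,2].round(4),"F",s["force"].round(2),s["width"])
E
python3 - <<'E'
from h import *
from cell import monitor,imaging
q=np.load("q.npy");s=monitor.observe();state(s);w=imaging.get_image("wrist")
im=w["color"][:,:,::-1].copy();cv2.imwrite("pics/w1raw.png",im)
deck=[(-.07,.095,.06),(.062,.095,.06),(.062,-.095,.06),(-.07,-.095,.06),(0,.05,.08),(0,0,.08),(0,-.05,.08)]
for p in wproj(w,s,S2W(q,deck)): 
    print(p.round(0)); cv2.circle(im,tuple(int(v) for v in np.clip(p,-999,999)),3,(0,0,255),-1)
cv2.imwrite("pics/w1.png",im)
E
```

```text
t 2.75 pos [0.5878 0.0121 0.2174] xyaw 79.57 z [ 0.001   0.0041 -1.    ] F [0.82 0.36 0.04] 0.01206830633320775
[198.  30.]
[378.  32.]
[361. 273.]
[207. 271.]
[293.  94.]
[292. 165.]
[290. 229.]
```

View pics/w1.png

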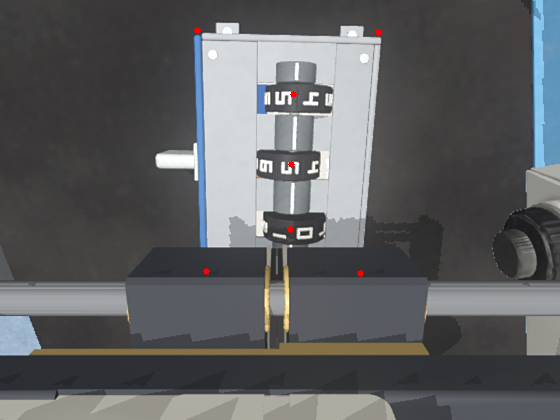

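Emit:
{"method": "move_arm", "body": {
  "series": [
    [0, -1.0, 1.5, 0, 0, 0],
    [0, 0, 0, 0, 0, 0],
    [0, 0, 0, 0, 0, 0]
  ]
}}

```text
clock: 3.1
position: [0.5862, -0.006, 0.2328]
ee_rot: [2.426, 1.994, 0.0]
force: [-0.6, 0.5, -1.3]
width: 0.004
```

```bash
python3 - <<'E'
from h import *
from cell import monitor,imaging
q=np.load("q.npy");s=monitor.observe();state(s);w=imaging.get_image("wrist")
im=w["color"][:,:,::-1].copy();cv2.imwrite("pics/w2raw.png",im)
deck=[(-.07,.095,.06),(.062,.095,.06),(0,.05,.08),(0,0,.08),(0,-.05,.08)]
im=cv2.resize(im,None,fx=3,fy=3,interpolation=cv2.INTER_CUBIC)
for p in wproj(w,s,S2W(q,deck)): 
    print(p.round(0)); cv2.circle(im,tuple(int(v*3) for v in np.clip(p,-999,999)),3,(0,0,255),-1)
cv2.imwrite("pics/w2.png",im[0:3*200:,3*170:3*170+800][:600])
E
```

```text
t 3.1 pos [ 0.5862 -0.006   0.2328] xyaw 78.84 z [ 7.e-04 -4.e-04 -1.e+00] F [-0.57  0.49 -1.33] 0.00418656552726695
[196.   8.]
[370.   8.]
[289.  69.]
[288. 138.]
[288. 201.]
```

View pics/w2.png

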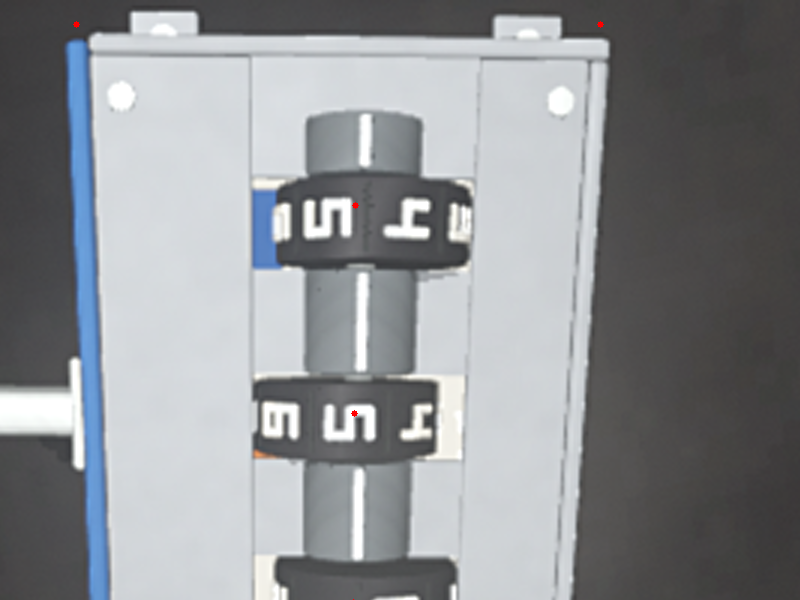

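Emit:
{"method": "move_arm", "body": {
  "series": [
    [1.5, 3.0, -1.5, 0, 0, 0],
    [1.5, 3.0, -2.5, 0, 0, 0],
    [1.5, 2.9, -2.5, 0, 0, 0],
    [0, 0, -3.0, 0, 0, 0],
    [0, 0, -2.0, 0, 0, 0],
    [0, 0, -0.7, 0, 0, 0],
    [0, 0, 0, 0, 0, 0],
    [0, 0, 0, 0, 0, 0]
  ]
}}

```text
clock: 3.95
position: [0.6316, 0.0838, 0.1117]
ee_rot: [2.424, 1.997, 0.002]
force: [0.5, -0.0, 0.1]
width: 0.006
```

```bash
python3 - <<'E'
from h import *
from cell import monitor
q=np.load("q.npy");q[:2]+=[.0014,-.0033];np.save("q2.npy",q)
s=monitor.observe();state(s)
print(S2W(q,[(.015,.05,0),(-.015,-.05,0)]))
E
```

```text
t 3.95 pos [0.6316 0.0838 0.1117] xyaw 78.96 z [ 1.2e-03  3.0e-04 -1.0e+00] F [ 0.55 -0.05  0.1 ] 0.005867964069936663
[[ 0.63090368  0.08327964  0.        ]
 [ 0.58223762 -0.0090871   0.        ]]
```

Emit:
{"method": "move_arm", "body": {
  "series": [
    [0, 0, -0.3, 0, 0, 0],
    [0, 0, -0.3, 0, 0, 0],
    [0, 0, -0.1, 0, 0, 0],
    [0, 0, 0, 0, 0, 0],
    [0, 0, 0, 0, 0, 0]
  ]
}}

```text
clock: 4.45
position: [0.6312, 0.0839, 0.1039]
ee_rot: [2.424, 1.998, 0.0]
force: [-0.4, 0.4, 0.3]
width: 0.003
```

Emit:
{"method": "move_arm", "body": {
  "series": [
    [0, 0, -0.1, 0, 0, 0],
    [0, 0, 0, 0, 0, 0],
    [0, 0, 0, 0, 0, 0]
  ]
}}

```text
clock: 4.75
position: [0.6312, 0.0839, 0.1027]
ee_rot: [2.424, 1.998, 0.0]
force: [1.3, 0.5, 0.7]
width: 0.005
```

Emit:
{"method": "move_arm", "body": {
  "series": [
    [0, 0, -0.1, 0, 0, 0],
    [0, 0, 0, 0, 0, 0],
    [0, 0, 0, 0, 0, 0]
  ]
}}

```text
clock: 5.05
position: [0.6311, 0.0839, 0.1017]
ee_rot: [-2.424, -1.998, 0.0]
force: [-0.4, -0.4, -0.4]
width: 0.005
```

Emit:
{"method": "move_arm", "body": {
  "series": [
    [0, 0, -0.1, 0, 0, 0],
    [0, 0, 0, 0, 0, 0],
    [0, 0, 0, 0, 0, 0]
  ]
}}

```text
clock: 5.35
position: [0.6311, 0.0839, 0.1007]
ee_rot: [-2.424, -1.998, 0.0]
force: [-0.0, 0.5, -0.7]
width: 0.0
```

Emit:
{"method": "move_arm", "body": {
  "series": [
    [0, 0, -0.1, 0, 0, 0],
    [0, 0, 0, 0, 0, 0],
    [0, 0, 0, 0, 0, 0]
  ]
}}

```text
clock: 5.65
position: [0.6311, 0.0839, 0.0997]
ee_rot: [-2.424, -1.998, 0.0]
force: [-0.4, -0.7, 0.4]
width: 0.006
```

Emit:
{"method": "move_arm", "body": {
  "series": [
    [0, 0, -0.1, 0, 0, 0],
    [0, 0, 0, 0, 0, 0],
    [0, 0, 0, 0, 0, 0]
  ]
}}

```text
clock: 5.95
position: [0.6311, 0.0839, 0.0987]
ee_rot: [-2.424, -1.998, 0.0]
force: [-1.5, -0.5, 1.0]
width: 0.006
```

Emit:
{"method": "move_arm", "body": {
  "series": [
    [0, 0, -0.1, 0, 0, 0],
    [0, 0, 0, 0, 0, 0],
    [0, 0, 0, 0, 0, 0]
  ]
}}

```text
clock: 6.25
position: [0.6311, 0.0839, 0.0977]
ee_rot: [-2.424, -1.998, 0.0]
force: [-0.9, 0.1, -0.0]
width: 0.004
```

Emit:
{"method": "move_arm", "body": {
  "series": [
    [0, 0, -0.1, 0, 0, 0],
    [0, 0, 0, 0, 0, 0],
    [0, 0, 0, 0, 0, 0]
  ]
}}

```text
clock: 6.55
position: [0.6311, 0.0839, 0.0967]
ee_rot: [2.424, 1.998, -0.0]
force: [1.0, 0.8, -0.8]
width: 0.007
```

Emit:
{"method": "move_arm", "body": {
  "series": [
    [0, 0, -0.1, 0, 0, 0],
    [0, 0, 0, 0, 0, 0],
    [0, 0, 0, 0, 0, 0]
  ]
}}

```text
clock: 6.85
position: [0.6312, 0.0839, 0.0958]
ee_rot: [2.424, 1.998, 0.0]
force: [0.4, 1.1, -0.3]
width: 0.006
```

Emit:
{"method": "move_arm", "body": {
  "series": [
    [0, 0, -0.1, 0, 0, 0],
    [0, 0, 0, 0, 0, 0],
    [0, 0, 0, 0, 0, 0]
  ]
}}

```text
clock: 7.15
position: [0.6313, 0.0839, 0.095]
ee_rot: [2.424, 1.998, 0.0]
force: [-0.1, 1.0, 3.5]
width: 0.005
```

Emit:
{"method": "move_arm", "body": {
  "series": [
    [0, 0, -0.08, 0, 0, 0],
    [0, 0, 0, 0, 0, 0],
    [0, 0, 0, 0, 0, 0]
  ]
}}

```text
clock: 7.45
position: [0.6317, 0.0838, 0.0944]
ee_rot: [2.424, 1.997, 0.001]
force: [0.0, -0.5, 4.9]
width: 0.004
```

Emit:
{"method": "move_arm", "body": {
  "series": [
    [0, 0, -0.05, 0, 0, 0],
    [-0.1, 0.02, 0, 0, 0, 0],
    [-0.1, 0.02, 0, 0, 0, 0],
    [0, 0, 0, 0, 0, 0]
  ]
}}

```text
clock: 7.85
position: [0.6315, 0.0839, 0.0946]
ee_rot: [2.423, 1.995, 0.006]
force: [4.1, -1.2, 5.3]
width: 0.007
```

Emit:
{"method": "move_arm", "body": {
  "series": [
    [-0.1, 0.02, 0, 0, 0, 0],
    [-0.1, 0.02, 0, 0, 0, 0],
    [0, 0, 0, 0, 0, 0]
  ]
}}

```text
clock: 8.15
position: [0.6302, 0.0841, 0.0949]
ee_rot: [2.422, 1.994, 0.008]
force: [6.9, -1.8, 6.6]
width: 0.009
```

```bash
python3 - <<'E'
from h import *
from cell import monitor,imaging
q=np.load("q2.npy");s=monitor.observe();state(s)
w=imaging.get_image("wrist");d=imaging.get_image("scene")
im=w["color"][:,:,::-1].copy()
Rt=R.from_rotvec(s["ee_rot"]).as_matrix()
for off in [(x,y,.019) for x in(-.0095,.0095) for y in(-.019,0,.019)]:
    p=wproj(w,s,s["position"]+Rt@np.array(off))[0];print(off,p.round(0));cv2.circle(im,(int(p[0]),int(p[1])),2,(0,0,255),-1)
c=cv2.resize(im[150:350,100:460],(800,444),interpolation=cv2.INTER_CUBIC)
cv2.imwrite("pics/w3.png",c);cv2.imwrite("pics/w3raw.png",w["color"][:,:,::-1])
E
```

```text
t 8.15 pos [0.6302 0.0841 0.0949] xyaw 78.93 z [ 6.3e-03  2.0e-04 -1.0e+00] F [ 6.88 -1.75  6.56] 0.008601757778726075
(-0.0095, -0.019, 0.019) [234. 286.]
(-0.0095, 0, 0.019) [275. 286.]
(-0.0095, 0.019, 0.019) [316. 286.]
(0.0095, -0.019, 0.019) [233. 248.]
(0.0095, 0, 0.019) [275. 248.]
(0.0095, 0.019, 0.019) [318. 248.]
```

View pics/w3.png

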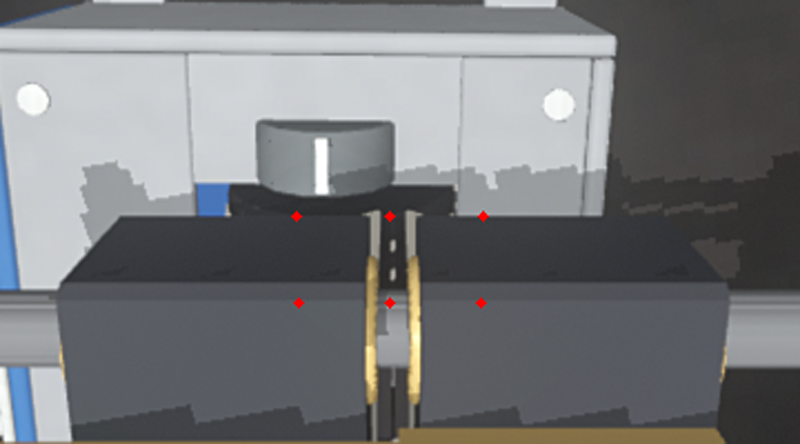

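Emit:
{"method": "move_arm", "body": {
  "series": [
    [0, 0, 1.0, 0, 0, 0],
    [0, 0, 1.0, 0, 0, -8.2],
    [-0.2, 0, 0, 0, 0, -8.2],
    [0, 0, 0, 0, 0, -8.2],
    [0, 0, 0, 0, 0, -8.2],
    [0, 0, 0, 0, 0, -8.2],
    [0, 0, 0, 0, 0, -8.2],
    [0, 0, 0, 0, 0, -8.2]
  ]
}}

```text
clock: 9.05
position: [0.6247, 0.0848, 0.1133]
ee_rot: [-3.087, -0.58, 0.001]
force: [1.0, -0.2, 1.3]
width: 0.007
```

Emit:
{"method": "move_arm", "body": {
  "series": [
    [0, 0, 0, 0, 0, -8.2],
    [0, 0, 0, 0, 0, -8.2],
    [0, 0, 0, 0, 0, -8.2],
    [0, 0, 0, 0, 0, -8.2],
    [0, 0, 0, 0, 0, 0],
    [0, 0, 0, 0, 0, 0]
  ]
}}

```text
clock: 9.65
position: [0.6248, 0.0849, 0.1134]
ee_rot: [3.127, -0.3, -0.001]
force: [0.2, 0.2, -0.5]
width: 0.003
```

```bash
python3 - <<'E'
from h import *
from cell import monitor,imaging
q=np.load("q2.npy");s=monitor.observe();state(s)
w=imaging.get_image("wrist")
im=w["color"][:,:,::-1].copy();cv2.imwrite("pics/w4raw.png",im)
Rt=R.from_rotvec(s["ee_rot"]).as_matrix()
for off in [(x,y,.019) for x in(-.0095,.0095) for y in(-.005,.005)]:
    p=wproj(w,s,s["position"]+Rt@np.array(off))[0];print(off,p.round(0));cv2.circle(im,(int(p[0]),int(p[1])),2,(0,0,255),-1)
for p in wproj(w,s,S2W(q,[(0,.05,.08),(0,.06,.054),(0,.04,.054)])):
    print(p.round(0));cv2.circle(im,(int(p[0]),int(p[1])),2,(0,255,0),-1)
cv2.imwrite("pics/w4.png",cv2.resize(im[100:400,80:480],(800,600),interpolation=cv2.INTER_CUBIC))
E
```

```text
t 9.65 pos [0.6248 0.0849 0.1134] xyaw -10.94 z [-6.e-04 -2.e-04 -1.e+00] F [ 0.25  0.21 -0.52] 0.0027698136693467866
(-0.0095, -0.005, 0.019) [265. 287.]
(-0.0095, 0.005, 0.019) [287. 287.]
(0.0095, -0.005, 0.019) [265. 248.]
(0.0095, 0.005, 0.019) [287. 248.]
[277. 273.]
[259. 253.]
[295. 254.]
```

View pics/w4.png

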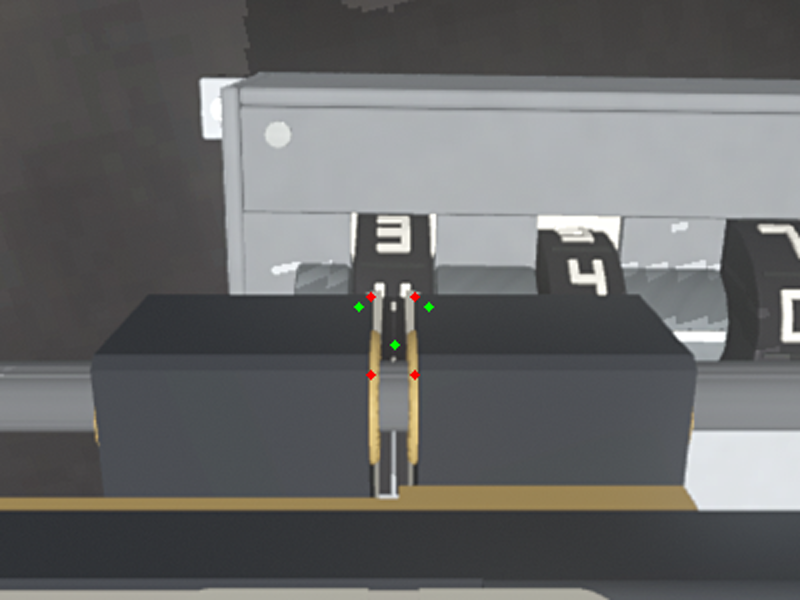

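Emit:
{"method": "move_arm", "body": {
  "series": [
    [0, 0, -0.5, 0, 0, 0],
    [0, 0, -0.5, 0, 0, 0],
    [0, 0, -0.2, 0, 0, 0],
    [0, 0, 0, 0, 0, 0],
    [0, 0, 0, 0, 0, 0]
  ]
}}

```text
clock: 10.2
position: [0.6251, 0.0846, 0.1013]
ee_rot: [3.127, -0.307, -0.0]
force: [0.1, -0.3, -0.2]
width: 0.006
```

Emit:
{"method": "move_arm", "body": {
  "series": [
    [0, 0, -0.1, 0, 0, 0],
    [0, 0, 0, 0, 0, 0]
  ]
}}

```text
clock: 10.4
position: [0.6252, 0.0847, 0.1005]
ee_rot: [3.127, -0.307, 0.0]
force: [0.5, -0.2, -0.7]
width: 0.005
```

Emit:
{"method": "move_arm", "body": {
  "series": [
    [0, 0, -0.1, 0, 0, 0],
    [0, 0, 0, 0, 0, 0]
  ]
}}

```text
clock: 10.6
position: [0.6251, 0.0846, 0.0994]
ee_rot: [3.126, -0.307, -0.0]
force: [-0.2, 0.8, -0.5]
width: 0.002
```

Emit:
{"method": "move_arm", "body": {
  "series": [
    [0, 0, -0.1, 0, 0, 0],
    [0, 0, 0, 0, 0, 0],
    [0, 0, 0, 0, 0, 0]
  ]
}}

```text
clock: 10.9
position: [0.6251, 0.0846, 0.0984]
ee_rot: [3.126, -0.307, -0.0]
force: [-0.7, 0.5, -0.0]
width: 0.002
```

Emit:
{"method": "move_arm", "body": {
  "series": [
    [0, 0, -0.1, 0, 0, 0],
    [0, 0, 0, 0, 0, 0],
    [0, 0, 0, 0, 0, 0]
  ]
}}

```text
clock: 11.2
position: [0.6253, 0.0847, 0.0975]
ee_rot: [3.127, -0.307, 0.0]
force: [-0.3, 0.9, 1.0]
width: 0.009
```

Emit:
{"method": "move_arm", "body": {
  "series": [
    [0, 0, -0.1, 0, 0, 0],
    [0, 0, 0, 0, 0, 0],
    [0, 0, 0, 0, 0, 0]
  ]
}}

```text
clock: 11.5
position: [0.6253, 0.0847, 0.0968]
ee_rot: [-3.126, 0.307, -0.001]
force: [-1.5, -0.2, 4.8]
width: 0.008
```

Emit:
{"method": "move_arm", "body": {
  "series": [
    [-0.1, 0.02, -0.03, 0, 0, 0],
    [-0.1, 0.02, 0, 0, 0, 0],
    [-0.1, 0.02, 0, 0, 0, 0],
    [0, 0, 0, 0, 0, 0]
  ]
}}

```text
clock: 11.9
position: [0.623, 0.0853, 0.0967]
ee_rot: [-3.126, 0.307, -0.003]
force: [3.1, -0.5, 6.0]
width: 0.003
```

Emit:
{"method": "move_arm", "body": {
  "series": [
    [-0.1, 0.02, 0, 0, 0, 0],
    [-0.1, 0.02, 0, 0, 0, 0],
    [0, 0, 0, 0, 0, 0]
  ]
}}

```text
clock: 12.2
position: [0.621, 0.0856, 0.0967]
ee_rot: [-3.126, 0.307, -0.003]
force: [3.4, -0.6, 5.3]
width: 0.0
```

Emit:
{"method": "move_arm", "body": {
  "series": [
    [-0.1, 0.02, -0.02, 0, 0, 0],
    [-0.1, 0.02, 0, 0, 0, 0],
    [-0.1, 0.02, 0, 0, 0, 0],
    [0, 0, 0, 0, 0, 0]
  ]
}}

```text
clock: 12.6
position: [0.6185, 0.0862, 0.0968]
ee_rot: [-3.126, 0.307, -0.005]
force: [4.0, -0.5, 7.2]
width: 0.003
```

Emit:
{"method": "move_arm", "body": {
  "series": [
    [-0.1, 0.02, 0, 0, 0, 0],
    [-0.1, 0.02, 0, 0, 0, 0],
    [-0.1, 0.02, 0, 0, 0, 0],
    [0, 0, 0, 0, 0, 0]
  ]
}}

```text
clock: 13.0
position: [0.6158, 0.0868, 0.097]
ee_rot: [-3.126, 0.307, -0.005]
force: [4.1, -1.2, 8.1]
width: 0.005
```

Emit:
{"method": "move_arm", "body": {
  "series": [
    [-0.1, 0.02, 0.02, 0, 0, 0],
    [-0.1, 0.02, 0, 0, 0, 0],
    [-0.1, 0.02, 0.02, 0, 0, 0],
    [0, 0, 0, 0, 0, 0]
  ]
}}

```text
clock: 13.4
position: [0.6127, 0.0874, 0.0974]
ee_rot: [-3.126, 0.307, -0.005]
force: [3.4, -1.1, 7.0]
width: 0.004
```

Emit:
{"method": "move_arm", "body": {
  "series": [
    [-0.1, 0.02, 0.02, 0, 0, 0],
    [-0.1, 0.02, 0.02, 0, 0, 0],
    [-0.1, 0.02, 0.02, 0, 0, 0],
    [0, 0, 0, 0, 0, 0]
  ]
}}

```text
clock: 13.8
position: [0.6095, 0.0881, 0.0978]
ee_rot: [-3.126, 0.307, -0.005]
force: [3.1, -1.1, 7.0]
width: 0.005
```

Emit:
{"method": "move_arm", "body": {
  "series": [
    [0, 0, 2.0, 0, 0, 0],
    [-1.5, -0.8, 3.0, 0, 0, 0],
    [-2.5, -1.4, 3.0, 0, 0, 0],
    [-2.5, -1.4, 2.0, 0, 0, 0],
    [-0.6, -0.2, 0, 0, 0, 0],
    [0, 0, 0, 0, 0, 0],
    [0, 0, 0, 0, 0, 0]
  ]
}}

```text
clock: 14.5
position: [0.537, 0.0507, 0.196]
ee_rot: [3.127, -0.306, -0.002]
force: [0.2, 0.5, 0.5]
width: 0.008
```

```bash
cat > look.py <<'E'
import sys
from h import *
from cell import monitor,imaging
k=sys.argv[1];q=np.load("q2.npy");s=monitor.observe();state(s)
w=imaging.get_image("wrist");im=w["color"][:,:,::-1].copy();cv2.imwrite(f"pics/{k}raw.png",im)
pts=wproj(w,s,S2W(q,[(0,y,z) for y in(.05,0,-.05) for z in(.054,.08)]));print(pts.round(1).tolist())
y0=int(np.clip(pts[:,1].mean()-75,0,270));x0=int(pts[:,0].mean()-130)
for p in pts: cv2.circle(im,(int(p[0]),int(p[1])),0,(0,0,255),-1)
c=cv2.resize(im[y0:y0+150,x0:x0+265],None,fx=3,fy=3,interpolation=cv2.INTER_CUBIC)
print("crop",x0,y0);cv2.imwrite(f"pics/{k}.png",c)
E
python3 look.py v5
```

```text
t 14.5 pos [0.537  0.0507 0.196 ] xyaw -11.17 z [-1.4e-03  1.0e-04 -1.0e+00] F [0.19 0.5  0.5 ] 0.008070775343933434
[[207.2, 109.0], [200.2, 108.7], [276.1, 108.9], [276.0, 108.7], [344.9, 108.8], [351.9, 108.6]]
crop 146 33
```

View pics/v5.png

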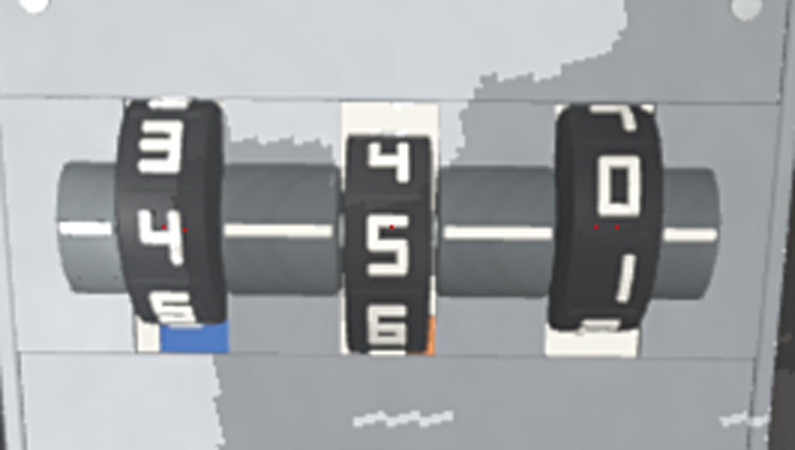

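Emit:
{"method": "move_arm", "body": {
  "series": [
    [2.5, 1.0, -1.0, 0, 0, 0],
    [2.5, 1.0, -1.5, 0, 0, 0],
    [2.5, 1.0, -2.0, 0, 0, 0],
    [1.2, 0.4, -3.0, 0, 0, 0],
    [0, 0, -1.5, 0, 0, 0],
    [0, 0, -0.4, 0, 0, 0],
    [0, 0, 0, 0, 0, 0],
    [0, 0, 0, 0, 0, 0]
  ]
}}

```text
clock: 15.35
position: [0.6243, 0.0839, 0.104]
ee_rot: [-3.126, 0.307, -0.002]
force: [-0.4, -0.3, 0.2]
width: 0.005
```

Emit:
{"method": "move_arm", "body": {
  "series": [
    [0, 0, -0.1, 0, 0, 0],
    [0, 0, 0, 0, 0, 0],
    [0, 0, 0, 0, 0, 0]
  ]
}}

```text
clock: 15.65
position: [0.6243, 0.084, 0.1027]
ee_rot: [-3.126, 0.307, -0.002]
force: [-0.3, -0.4, 0.1]
width: 0.008
```

Emit:
{"method": "move_arm", "body": {
  "series": [
    [0, 0, -0.2, 0, 0, 0],
    [0, 0, 0, 0, 0, 0],
    [0, 0, 0, 0, 0, 0]
  ]
}}

```text
clock: 15.95
position: [0.6241, 0.0841, 0.0999]
ee_rot: [3.126, -0.307, -0.0]
force: [-0.9, 0.4, -0.2]
width: 0.004
```

Emit:
{"method": "move_arm", "body": {
  "series": [
    [0, 0, -0.1, 0, 0, 0],
    [0, 0, 0, 0, 0, 0],
    [0, 0, 0, 0, 0, 0]
  ]
}}

```text
clock: 16.25
position: [0.6242, 0.0841, 0.099]
ee_rot: [3.127, -0.307, 0.0]
force: [0.9, 0.1, 2.0]
width: 0.009
```

Emit:
{"method": "move_arm", "body": {
  "series": [
    [0, 0, -0.1, 0, 0, 0],
    [0, 0, 0, 0, 0, 0],
    [0, 0, 0, 0, 0, 0]
  ]
}}

```text
clock: 16.55
position: [0.6243, 0.0841, 0.0983]
ee_rot: [-3.126, 0.307, -0.001]
force: [-0.7, -0.2, 4.7]
width: 0.006
```

Emit:
{"method": "move_arm", "body": {
  "series": [
    [-0.1, 0.02, -0.02, 0, 0, 0],
    [-0.1, 0.02, 0, 0, 0, 0],
    [-0.1, 0.02, 0, 0, 0, 0],
    [0, 0, 0, 0, 0, 0]
  ]
}}

```text
clock: 16.95
position: [0.6219, 0.0847, 0.0982]
ee_rot: [-3.126, 0.307, -0.003]
force: [3.1, -1.2, 5.6]
width: 0.006
```

Emit:
{"method": "move_arm", "body": {
  "series": [
    [-0.1, 0.02, 0.01, 0, 0, 0],
    [-0.1, 0.02, 0.01, 0, 0, 0],
    [-0.1, 0.02, 0.01, 0, 0, 0],
    [0, 0, 0, 0, 0, 0]
  ]
}}

```text
clock: 17.35
position: [0.6184, 0.0854, 0.0983]
ee_rot: [-3.126, 0.307, -0.001]
force: [2.1, 0.1, 5.6]
width: 0.005
```

Emit:
{"method": "move_arm", "body": {
  "series": [
    [-0.1, 0.02, -0.01, 0, 0, 0],
    [-0.1, 0.02, 0, 0, 0, 0],
    [-0.1, 0.02, 0, 0, 0, 0],
    [0, 0, 0, 0, 0, 0]
  ]
}}

```text
clock: 17.75
position: [0.6157, 0.0859, 0.0984]
ee_rot: [-3.126, 0.307, -0.002]
force: [4.4, -0.9, 6.5]
width: 0.004
```

Emit:
{"method": "move_arm", "body": {
  "series": [
    [-0.1, 0.02, 0.01, 0, 0, 0],
    [-0.1, 0.02, 0.01, 0, 0, 0],
    [-0.1, 0.02, 0.01, 0, 0, 0],
    [0, 0, 0, 0, 0, 0]
  ]
}}

```text
clock: 18.15
position: [0.6128, 0.0865, 0.0988]
ee_rot: [-3.126, 0.307, -0.002]
force: [3.5, -0.5, 7.5]
width: 0.005
```

Emit:
{"method": "move_arm", "body": {
  "series": [
    [-0.1, 0.02, 0.01, 0, 0, 0],
    [-0.1, 0.02, 0.01, 0, 0, 0],
    [-0.1, 0.02, 0.01, 0, 0, 0],
    [0, 0, 0, 0, 0, 0]
  ]
}}

```text
clock: 18.55
position: [0.6098, 0.0871, 0.0991]
ee_rot: [-3.126, 0.307, -0.002]
force: [2.9, -1.0, 6.8]
width: 0.004
```

Emit:
{"method": "move_arm", "body": {
  "series": [
    [0, 0, 2.0, 0, 0, 0],
    [-1.5, -0.8, 3.0, 0, 0, 0],
    [-2.5, -1.4, 3.0, 0, 0, 0],
    [-2.5, -1.4, 2.0, 0, 0, 0],
    [-0.4, -0.2, 0, 0, 0, 0],
    [0, 0, 0, 0, 0, 0],
    [0, 0, 0, 0, 0, 0]
  ]
}}

```text
clock: 19.25
position: [0.5398, 0.0497, 0.1974]
ee_rot: [3.127, -0.306, -0.003]
force: [0.7, -0.0, -0.2]
width: 0.007
```

```bash
python3 look.py v6
```

```text
t 19.25 pos [0.5398 0.0497 0.1974] xyaw -11.17 z [-0.002  0.    -1.   ] F [ 0.65 -0.04 -0.19] 0.007168251288479961
[[207.1, 113.0], [200.1, 113.2], [275.4, 112.9], [275.4, 113.1], [343.7, 112.9], [350.6, 113.0]]
crop 145 38
```

View pics/v6.png

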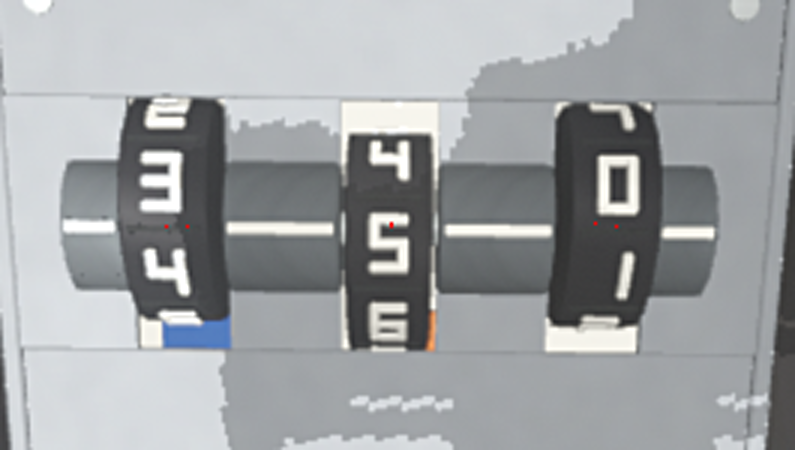

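Emit:
{"method": "move_arm", "body": {
  "series": [
    [2.5, 1.1, -1.0, 0, 0, 0],
    [2.5, 1.1, -1.5, 0, 0, 0],
    [2.5, 1.1, -2.0, 0, 0, 0],
    [0.4, 0.3, -3.0, 0, 0, 0],
    [0, 0, -1.6, 0, 0, 0],
    [0, 0, -0.3, 0, 0, 0],
    [0, 0, 0, 0, 0, 0],
    [0, 0, 0, 0, 0, 0]
  ]
}}

```text
clock: 20.1
position: [0.6197, 0.0853, 0.1051]
ee_rot: [-3.126, 0.307, -0.001]
force: [0.1, 0.8, 0.5]
width: 0.005
```

Emit:
{"method": "move_arm", "body": {
  "series": [
    [0, 0, -0.1, 0, 0, 0],
    [0, 0, 0, 0, 0, 0],
    [0, 0, 0, 0, 0, 0]
  ]
}}

```text
clock: 20.4
position: [0.6194, 0.0851, 0.1042]
ee_rot: [-3.126, 0.307, -0.001]
force: [0.4, -0.6, 0.0]
width: 0.002
```

Emit:
{"method": "move_arm", "body": {
  "series": [
    [0, 0, -0.1, 0, 0, 0],
    [0, 0, 0, 0, 0, 0],
    [0, 0, 0, 0, 0, 0]
  ]
}}

```text
clock: 20.7
position: [0.6191, 0.0851, 0.1026]
ee_rot: [3.127, -0.307, -0.0]
force: [0.8, 0.7, 0.0]
width: 0.001
```

Contact is expected near 0.0995.

Emit:
{"method": "move_arm", "body": {
  "series": [
    [0, 0, -0.1, 0, 0, 0],
    [0, 0, -0.1, 0, 0, 0],
    [0, 0, 0, 0, 0, 0],
    [0, 0, 0, 0, 0, 0]
  ]
}}

```text
clock: 21.1
position: [0.6191, 0.0851, 0.1005]
ee_rot: [3.126, -0.307, -0.0]
force: [0.5, 0.1, -0.4]
width: -0.002
```

Emit:
{"method": "move_arm", "body": {
  "series": [
    [0, 0, -0.1, 0, 0, 0],
    [0, 0, 0, 0, 0, 0],
    [0, 0, 0, 0, 0, 0]
  ]
}}

```text
clock: 21.4
position: [0.6193, 0.0851, 0.0998]
ee_rot: [-3.126, 0.307, -0.0]
force: [-0.6, 1.1, 2.8]
width: 0.008
```

Emit:
{"method": "move_arm", "body": {
  "series": [
    [0, 0, -0.1, 0, 0, 0],
    [0, 0, 0, 0, 0, 0],
    [0, 0, 0, 0, 0, 0]
  ]
}}

```text
clock: 21.7
position: [0.6194, 0.0851, 0.0991]
ee_rot: [-3.126, 0.307, -0.001]
force: [-1.9, -0.8, 6.8]
width: 0.006
```

Emit:
{"method": "move_arm", "body": {
  "series": [
    [0, 0, -0.07, 0, 0, 0],
    [-0.1, 0.02, 0, 0, 0, 0],
    [-0.1, 0.02, 0, 0, 0, 0],
    [-0.1, 0.02, 0, 0, 0, 0],
    [0, 0, 0, 0, 0, 0]
  ]
}}

```text
clock: 22.2
position: [0.6184, 0.0853, 0.0992]
ee_rot: [-3.126, 0.308, -0.008]
force: [2.7, -1.2, 6.9]
width: 0.005
```

Emit:
{"method": "move_arm", "body": {
  "series": [
    [-0.1, 0.02, 0.01, 0, 0, 0],
    [-0.1, 0.02, 0.01, 0, 0, 0],
    [-0.1, 0.02, 0.01, 0, 0, 0],
    [0, 0, 0, 0, 0, 0]
  ]
}}

```text
clock: 22.6
position: [0.6155, 0.0859, 0.0995]
ee_rot: [-3.126, 0.308, -0.008]
force: [3.4, -1.9, 7.5]
width: 0.004
```

Emit:
{"method": "move_arm", "body": {
  "series": [
    [-0.1, 0.02, 0.01, 0, 0, 0],
    [-0.1, 0.02, 0.01, 0, 0, 0],
    [0, 0, 0, 0, 0, 0]
  ]
}}

```text
clock: 22.9
position: [0.6135, 0.0863, 0.0998]
ee_rot: [-3.126, 0.308, -0.008]
force: [4.0, -1.8, 7.5]
width: 0.004
```

Emit:
{"method": "move_arm", "body": {
  "series": [
    [0, 0, 2.5, 0, 0, 0],
    [-0.8, -3.2, 0, 0, 0, 0],
    [-0.8, -3.2, 0, 0, 0, 0],
    [-0.9, -3.3, 0, 0, 0, 0],
    [0, 0, -1.0, 0, 0, 0],
    [0, 0, 0, 0, 0, 0],
    [0, 0, 0, 0, 0, 0]
  ]
}}

```text
clock: 23.6
position: [0.5862, -0.0091, 0.1131]
ee_rot: [-3.126, 0.305, 0.001]
force: [0.6, 0.8, -0.2]
width: 0.007
```

Emit:
{"method": "move_arm", "body": {
  "series": [
    [0.2, -0.05, -0.4, 0, 0, 0],
    [0, 0, -0.4, 0, 0, 0],
    [0, 0, -0.1, 0, 0, 0],
    [0, 0, 0, 0, 0, 0],
    [0, 0, 0, 0, 0, 0]
  ]
}}

```text
clock: 24.1
position: [0.5882, -0.0107, 0.1043]
ee_rot: [3.127, -0.307, -0.0]
force: [0.2, 0.8, 1.2]
width: 0.005
```

Emit:
{"method": "move_arm", "body": {
  "series": [
    [0, 0, -0.1, 0, 0, 0],
    [0, 0, 0, 0, 0, 0],
    [0, 0, 0, 0, 0, 0]
  ]
}}

```text
clock: 24.4
position: [0.5882, -0.0109, 0.1034]
ee_rot: [3.127, -0.307, 0.0]
force: [0.2, -0.3, 0.2]
width: 0.003
```

Emit:
{"method": "move_arm", "body": {
  "series": [
    [0, 0, -0.1, 0, 0, 0],
    [0, 0, 0, 0, 0, 0],
    [0, 0, 0, 0, 0, 0]
  ]
}}

```text
clock: 24.7
position: [0.5881, -0.0108, 0.1023]
ee_rot: [3.127, -0.307, -0.0]
force: [-0.1, 0.6, 0.2]
width: 0.004
```

Emit:
{"method": "move_arm", "body": {
  "series": [
    [0, 0, -0.1, 0, 0, 0],
    [0, 0, 0, 0, 0, 0],
    [0, 0, 0, 0, 0, 0]
  ]
}}

```text
clock: 25.0
position: [0.5883, -0.0108, 0.1014]
ee_rot: [3.127, -0.307, 0.0]
force: [0.8, 0.3, 0.7]
width: 0.003
```

Emit:
{"method": "move_arm", "body": {
  "series": [
    [0, 0, -0.1, 0, 0, 0],
    [0, 0, 0, 0, 0, 0],
    [0, 0, 0, 0, 0, 0]
  ]
}}

```text
clock: 25.3
position: [0.5883, -0.0109, 0.1006]
ee_rot: [-3.127, 0.307, -0.001]
force: [-0.9, -0.7, 4.9]
width: 0.004
```

Emit:
{"method": "move_arm", "body": {
  "series": [
    [0, 0, -0.06, 0, 0, 0],
    [0.1, -0.02, -0.01, 0, 0, 0],
    [0.1, -0.02, -0.01, 0, 0, 0],
    [0.1, -0.02, -0.01, 0, 0, 0],
    [0, 0, 0, 0, 0, 0]
  ]
}}

```text
clock: 25.8
position: [0.5914, -0.0114, 0.0999]
ee_rot: [-3.127, 0.307, -0.001]
force: [-0.8, -0.8, 7.4]
width: 0.008
```

Emit:
{"method": "move_arm", "body": {
  "series": [
    [0.1, -0.02, -0.01, 0, 0, 0],
    [0.1, -0.02, -0.01, 0, 0, 0],
    [0.1, -0.02, -0.01, 0, 0, 0],
    [0, 0, 0, 0, 0, 0]
  ]
}}

```text
clock: 26.2
position: [0.5944, -0.0121, 0.0996]
ee_rot: [-3.127, 0.307, -0.001]
force: [-1.2, 0.2, 7.6]
width: 0.007
```

Emit:
{"method": "move_arm", "body": {
  "series": [
    [0.1, -0.02, -0.02, 0, 0, 0],
    [0.1, -0.02, -0.01, 0, 0, 0],
    [0.1, -0.02, -0.01, 0, 0, 0],
    [0, 0, 0, 0, 0, 0]
  ]
}}

```text
clock: 26.6
position: [0.5974, -0.0127, 0.0992]
ee_rot: [-3.127, 0.307, -0.001]
force: [-2.3, -0.8, 8.3]
width: 0.004
```

Emit:
{"method": "move_arm", "body": {
  "series": [
    [0.1, -0.02, -0.01, 0, 0, 0],
    [0.1, -0.02, -0.01, 0, 0, 0],
    [0.1, -0.02, -0.01, 0, 0, 0],
    [0, 0, 0, 0, 0, 0]
  ]
}}

```text
clock: 27.0
position: [0.6004, -0.0133, 0.0989]
ee_rot: [-3.127, 0.307, -0.001]
force: [-2.1, -0.4, 8.2]
width: 0.007
```

Emit:
{"method": "move_arm", "body": {
  "series": [
    [0.1, -0.02, -0.01, 0, 0, 0],
    [0.1, -0.02, -0.01, 0, 0, 0],
    [0.1, -0.02, -0.01, 0, 0, 0],
    [0, 0, 0, 0, 0, 0]
  ]
}}

```text
clock: 27.4
position: [0.6033, -0.0139, 0.0985]
ee_rot: [3.126, -0.307, 0.0]
force: [-1.1, -0.6, 8.5]
width: 0.007
```

Emit:
{"method": "move_arm", "body": {
  "series": [
    [0.1, -0.02, -0.01, 0, 0, 0],
    [0.1, -0.02, -0.01, 0, 0, 0],
    [0, 0, 0, 0, 0, 0],
    [0, 0, 2.5, 0, 0, 0],
    [-2.2, 2.2, 3.0, 0, 0, 0],
    [-2.2, 2.2, 3.0, 0, 0, 0],
    [-2.2, 2.1, 1.4, 0, 0, 0],
    [0, 0, 0, 0, 0, 0]
  ]
}}

```text
clock: 28.2
position: [0.5376, 0.0545, 0.199]
ee_rot: [-3.125, 0.299, -0.002]
force: [0.0, -0.3, -0.8]
width: 0.004
```

Emit:
{"method": "move_arm", "body": {
  "series": [
    [0, 0, 0, 0, 0, 0]
  ]
}}

```text
clock: 28.3
position: [0.5391, 0.0511, 0.1972]
ee_rot: [-3.127, 0.305, -0.001]
force: [0.7, -0.4, -1.0]
width: 0.008
```

```bash
python3 look.py v7
```

```text
t 28.3 pos [0.5391 0.0511 0.1972] xyaw -11.14 z [ 7.e-04  0.e+00 -1.e+00] F [ 0.65 -0.43 -1.  ] 0.007744246041650554
[[208.9, 112.1], [202.1, 112.1], [277.3, 112.1], [277.4, 112.1], [345.7, 112.1], [352.7, 112.0]]
crop 147 37
```

View pics/v7.png

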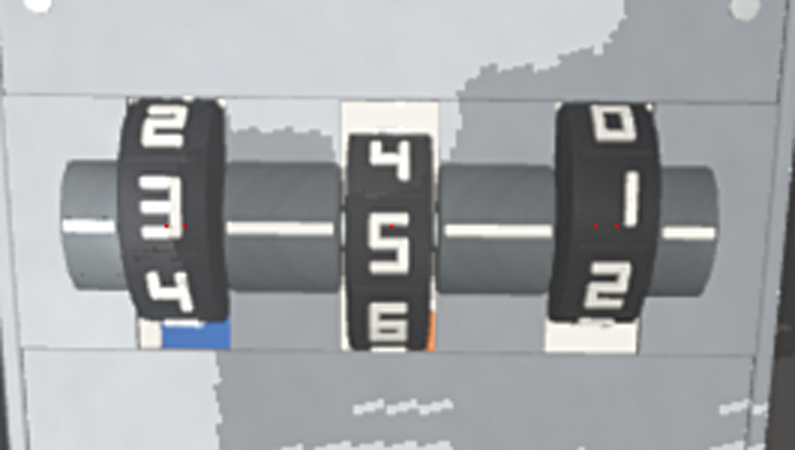

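Emit:
{"method": "move_arm", "body": {
  "series": [
    [1.6, -2.0, -1.5, 0, 0, 0],
    [1.6, -2.0, -1.8, 0, 0, 0],
    [1.7, -2.2, -2.0, 0, 0, 0],
    [0, 0, -2.5, 0, 0, 0],
    [0, 0, -1.3, 0, 0, 0],
    [0, 0, -0.3, 0, 0, 0],
    [0, 0, 0, 0, 0, 0],
    [0, 0, 0, 0, 0, 0]
  ]
}}

```text
clock: 29.15
position: [0.5887, -0.0108, 0.1038]
ee_rot: [-3.126, 0.306, -0.002]
force: [-0.2, -0.2, -0.4]
width: 0.003
```

Emit:
{"method": "move_arm", "body": {
  "series": [
    [0, 0, -0.1, 0, 0, 0],
    [0, 0, 0, 0, 0, 0],
    [0, 0, 0, 0, 0, 0]
  ]
}}

```text
clock: 29.45
position: [0.5884, -0.0111, 0.1025]
ee_rot: [-3.126, 0.306, -0.001]
force: [0.1, 0.6, -0.4]
width: -0.0
```

Emit:
{"method": "move_arm", "body": {
  "series": [
    [0, 0, -0.1, 0, 0, 0],
    [0, 0, -0.1, 0, 0, 0],
    [0, 0, 0, 0, 0, 0],
    [0, 0, 0, 0, 0, 0]
  ]
}}

```text
clock: 29.85
position: [0.5881, -0.0113, 0.0999]
ee_rot: [3.126, -0.307, -0.0]
force: [0.6, -1.1, -0.0]
width: 0.002
```

Emit:
{"method": "move_arm", "body": {
  "series": [
    [0, 0, -0.1, 0, 0, 0],
    [0, 0, 0, 0, 0, 0],
    [0, 0, 0, 0, 0, 0]
  ]
}}

```text
clock: 30.15
position: [0.5883, -0.0113, 0.0991]
ee_rot: [3.127, -0.307, 0.0]
force: [-0.4, 0.3, 1.6]
width: 0.007
```

Emit:
{"method": "move_arm", "body": {
  "series": [
    [0, 0, -0.1, 0, 0, 0],
    [0, 0, 0, 0, 0, 0],
    [0, 0, 0, 0, 0, 0]
  ]
}}

```text
clock: 30.45
position: [0.5883, -0.0112, 0.0983]
ee_rot: [-3.127, 0.307, -0.001]
force: [-1.7, 0.8, 6.1]
width: 0.008
```

Emit:
{"method": "move_arm", "body": {
  "series": [
    [0, 0, -0.03, 0, 0, 0],
    [0.1, -0.02, -0.01, 0, 0, 0],
    [0.1, -0.02, -0.01, 0, 0, 0],
    [0.1, -0.02, -0.02, 0, 0, 0],
    [0, 0, 0, 0, 0, 0]
  ]
}}

```text
clock: 30.95
position: [0.5915, -0.0119, 0.0978]
ee_rot: [-3.126, 0.307, -0.001]
force: [-1.7, -0.3, 7.4]
width: 0.004
```

Emit:
{"method": "move_arm", "body": {
  "series": [
    [0.1, -0.02, -0.01, 0, 0, 0],
    [0.1, -0.02, -0.01, 0, 0, 0],
    [0.1, -0.02, -0.02, 0, 0, 0],
    [0, 0, 0, 0, 0, 0]
  ]
}}

```text
clock: 31.35
position: [0.5945, -0.0125, 0.0974]
ee_rot: [-3.127, 0.307, -0.001]
force: [-1.4, -0.8, 7.6]
width: 0.008
```

Emit:
{"method": "move_arm", "body": {
  "series": [
    [0.1, -0.02, -0.01, 0, 0, 0],
    [0.1, -0.02, -0.01, 0, 0, 0],
    [0.1, -0.02, -0.01, 0, 0, 0],
    [0, 0, 0, 0, 0, 0]
  ]
}}

```text
clock: 31.75
position: [0.5974, -0.0131, 0.097]
ee_rot: [3.127, -0.307, 0.001]
force: [-2.6, -0.2, 6.9]
width: 0.002
```

Emit:
{"method": "move_arm", "body": {
  "series": [
    [0.1, -0.02, -0.02, 0, 0, 0],
    [0.1, -0.02, -0.01, 0, 0, 0],
    [0.1, -0.02, -0.01, 0, 0, 0],
    [0, 0, 0, 0, 0, 0]
  ]
}}

```text
clock: 32.15
position: [0.6003, -0.0137, 0.0966]
ee_rot: [3.127, -0.307, 0.001]
force: [-1.9, -0.4, 7.3]
width: 0.006
```

Emit:
{"method": "move_arm", "body": {
  "series": [
    [0.1, -0.02, -0.01, 0, 0, 0],
    [0.1, -0.02, -0.01, 0, 0, 0],
    [0.1, -0.02, -0.01, 0, 0, 0],
    [0, 0, 0, 0, 0, 0]
  ]
}}

```text
clock: 32.55
position: [0.6032, -0.0144, 0.0963]
ee_rot: [3.126, -0.307, 0.0]
force: [-2.8, 0.4, 7.2]
width: 0.008
```

Emit:
{"method": "move_arm", "body": {
  "series": [
    [0.1, -0.02, -0.01, 0, 0, 0],
    [0.1, -0.02, -0.01, 0, 0, 0],
    [0, 0, 0, 0, 0, 0],
    [0, 0, 2.5, 0, 0, 0],
    [-2.2, 2.2, 3.0, 0, 0, 0],
    [-2.2, 2.2, 3.0, 0, 0, 0],
    [-2.2, 2.1, 1.5, 0, 0, 0],
    [0, 0, 0, 0, 0, 0]
  ]
}}

```text
clock: 33.35
position: [0.5378, 0.0542, 0.1979]
ee_rot: [-3.125, 0.299, -0.003]
force: [-0.2, 0.1, 0.3]
width: 0.007
```

Emit:
{"method": "move_arm", "body": {
  "series": [
    [0, 0, 0, 0, 0, 0],
    [0, 0, 0, 0, 0, 0]
  ]
}}

```text
clock: 33.55
position: [0.5393, 0.0495, 0.195]
ee_rot: [3.126, -0.308, -0.001]
force: [0.9, 0.1, 0.0]
width: 0.002
```

```bash
python3 look.py v8
```

```text
t 33.55 pos [0.5393 0.0495 0.195 ] xyaw -11.26 z [-6.e-04 -7.e-04 -1.e+00] F [0.95 0.08 0.05] 0.0021961363805847955
[[205.9, 112.9], [198.7, 113.0], [274.8, 112.7], [274.6, 112.8], [343.6, 112.5], [350.6, 112.6]]
crop 144 37
```

View pics/v8.png

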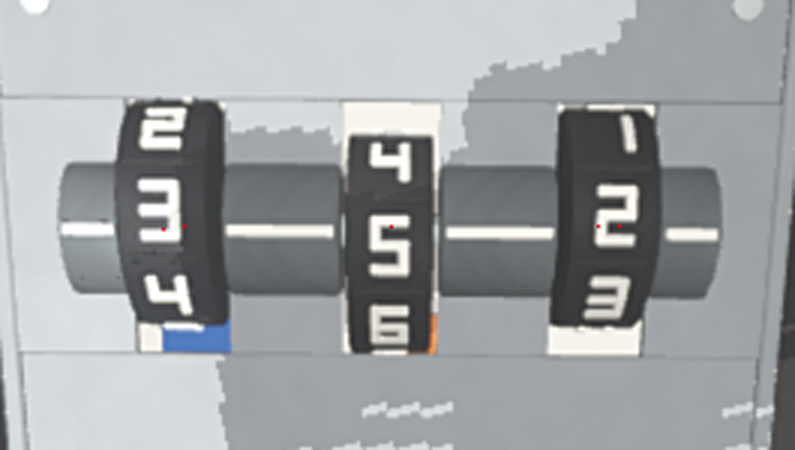

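Emit:
{"method": "move_arm", "body": {
  "series": [
    [-1.3, 0.3, -1.0, 0, 0, 0],
    [-1.0, 0.24, -3.0, 0, 0, 0],
    [0, 0, -3.0, 0, 0, 0],
    [0, 0, 0, 0, 0, 0],
    [0, 0, 0, 0, 0, 0],
    [0, 0, 0, 0, 0, 0]
  ],
  "grip": 0.5,
  "force": 25
}}

```text
clock: 34.2
position: [0.5174, 0.0555, 0.1267]
ee_rot: [-3.126, 0.308, -0.002]
force: [0.2, -0.4, -0.5]
width: 0.47
```

```bash
python3 - <<'E'
from h import *
from cell import monitor,imaging
q=np.load("q2.npy");s=monitor.observe();state(s)
d=imaging.get_image("wrist");im=d["color"][:,:,::-1].copy()
for z in(.023,.057):
  for x in (-.108,-.07):
    p=wproj(d,s,S2W(q,[(x,0,z)]))[0];cv2.circle(im,(int(p[0]),int(p[1])),2,(0,0,255),-1);print(p.round())
cv2.imwrite("pics/t9.png",im)
E
```

```text
t 34.2 pos [0.5174 0.0555 0.1267] xyaw -11.26 z [ 1.6e-03  1.0e-04 -1.0e+00] F [ 0.19 -0.39 -0.53] 0.4702294076237806
[278. 241.]
[278. 187.]
[278. 260.]
[278. 198.]
```

View pics/t9.png

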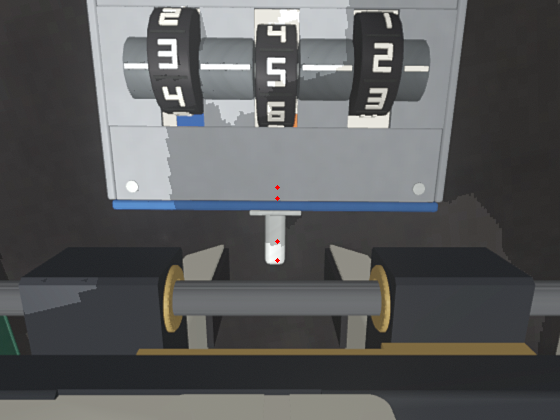

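Emit:
{"method": "move_arm", "body": {
  "series": [
    [0, 0, -3.0, 0, 0, 0],
    [0, 0, -3.0, 0, 0, 0],
    [0, 0, -1.5, 0, 0, 0],
    [0, 0, -0.5, 0, 0, 0],
    [0, 0, 0, 0, 0, 0],
    [0, 0, 0, 0, 0, 0]
  ]
}}

```text
clock: 34.85
position: [0.5171, 0.0559, 0.0468]
ee_rot: [-3.126, 0.307, -0.003]
force: [-0.3, -0.3, 0.1]
width: 0.5
```

Emit:
{"method": "move_arm", "body": {
  "series": [
    [0, 0, 0, 0, 0, 0],
    [0, 0, 0, 0, 0, 0],
    [0, 0, 0, 0, 0, 0],
    [0, 0, 0, 0, 0, 0],
    [0, 0, 0, 0, 0, 0],
    [0, 0, 0, 0, 0, 0]
  ],
  "grip": 0,
  "force": 20
}}

```text
clock: 35.45
position: [0.5164, 0.0567, 0.0458]
ee_rot: [-3.126, 0.306, -0.001]
force: [0.2, 3.2, 1.1]
width: 0.127
```

Emit:
{"method": "move_arm", "body": {
  "series": [
    [-0.3, 0.06, 0, 0, 0, 0],
    [-0.3, 0.06, 0, 0, 0, 0],
    [-0.3, 0.06, 0, 0, 0, 0],
    [0, 0, 0, 0, 0, 0],
    [0, 0, 0, 0, 0, 0]
  ]
}}

```text
clock: 35.95
position: [0.5071, 0.0586, 0.0458]
ee_rot: [-3.126, 0.306, -0.0]
force: [0.2, 5.3, 0.6]
width: 0.13
```

Emit:
{"method": "move_arm", "body": {
  "series": [
    [-0.8, 0.16, 0, 0, 0, 0],
    [-0.8, 0.16, 0, 0, 0, 0],
    [-0.8, 0.16, 0, 0, 0, 0],
    [-0.8, 0.16, 0, 0, 0, 0],
    [-0.8, 0.16, 0, 0, 0, 0],
    [-0.7, 0.14, 0, 0, 0, 0],
    [0, 0, 0, 0, 0, 0],
    [0, 0, 0, 0, 0, 0]
  ]
}}

```text
clock: 36.75
position: [0.46, 0.0684, 0.0458]
ee_rot: [-3.125, 0.305, -0.0]
force: [0.7, 7.4, -0.4]
width: 0.135
```

Emit:
{"method": "move_arm", "body": {
  "series": [
    [-0.2, 0.04, 0, 0, 0, 0],
    [-0.1, 0.02, 0, 0, 0, 0],
    [0, 0, 0, 0, 0, 0],
    [0, 0, 0, 0, 0, 0]
  ]
}}

```text
clock: 37.15
position: [0.4577, 0.0688, 0.0458]
ee_rot: [-3.125, 0.305, -0.002]
force: [1.6, 6.3, -2.0]
width: 0.128
```

Emit:
{"method": "move_arm", "body": {
  "series": [
    [0, 0, 0, 0, 0, 0],
    [0, 0, 0, 0, 0, 0],
    [0, 0, 0, 0, 0, 0],
    [0, 0, 0, 0, 0, 0],
    [0, 0, 0, 0, 0, 0],
    [0, 0, 0, 0, 0, 0]
  ],
  "grip": 0.5
}}

```text
clock: 37.75
position: [0.4571, 0.0675, 0.0456]
ee_rot: [3.126, -0.307, -0.0]
force: [0.9, -0.2, -0.3]
width: 0.499
```

Emit:
{"method": "move_arm", "body": {
  "series": [
    [0, 0, 1.0, 0, 0, 0],
    [0, 0, 3.0, 0, 0, 0],
    [0, 0, 3.0, 0, 0, 0],
    [0, 0, 3.0, 0, 0, 0],
    [0, 0, 3.0, 0, 0, 0],
    [0, 0, 0, 0, 0, 0],
    [0, 0, 0, 0, 0, 0]
  ]
}}

```text
clock: 38.45
position: [0.4574, 0.0676, 0.1766]
ee_rot: [-3.126, 0.307, -0.003]
force: [-0.8, 0.1, -0.6]
width: 0.497
```

```bash
python3 - <<'E'
from h import *
from cell import monitor,imaging
s=monitor.observe();state(s)
d=imaging.get_image("wrist");c=imaging.get_image("scene")["color"]
cv2.imwrite("pics/t10.png",np.hstack([d["color"][:,:,::-1][:,60:480],cv2.resize(c[140:280,210:336],(378,420))[:,:,::-1]]))
E
```

```text
t 38.45 pos [0.4574 0.0676 0.1766] xyaw -11.21 z [ 1.9e-03  5.0e-04 -1.0e+00] F [-0.85  0.08 -0.62] 0.49704026376555666
```

View pics/t10.png

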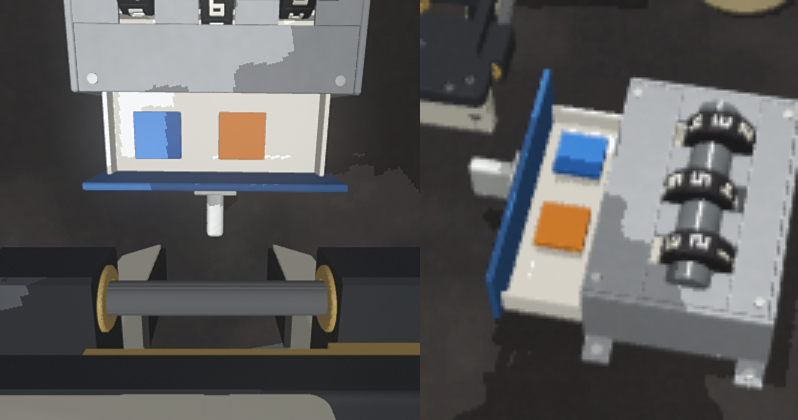

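The drawer is fully out: its front edge is at about y=183 in the wrist view, with 3-5-2 still uppermost. The gripper is clear of everything, so I'm handing in.

```bash
python3 -c "
from cell import workorder;print(workorder.sign_off())"
```

```text
the job is handed in; nothing more can be done
None
```

I rolled the left wheel to 3 and the right wheel to 2, then gripped the steel tab and pulled the blue drawer out. I handed the job in at about 38.5 s; no verdict was reported.

- **Wheels:** The last close view before pulling showed 3-5-2. I read each number by eye as within about 2–3° of centred on its tread. The treads run out of true, so the numbers don't sit exactly on the index lines. The middle wheel looked unchanged throughout. In the final scene view 3-5-2 was still uppermost, but I didn't measure it again.
- **Force:** Readings at the wrist while rolling stayed below about 9 N. These were taken at the end of each move, not continuously.
- **Drawer:** It slid freely past its 3–5 mm locked play. The tab moved about 60 mm, and the final pictures show the drawer out. The gripper is open and clear of everything.
- **Problems on the way:** My first try on the left wheel, with the jaws turned the other way, caught the tread on its slope. I turned the gripper 90° and rolled from there. Another left-wheel stroke slipped a little, which the camera showed, and I corrected it.
- **Not checked:** I didn't measure the bystanders at the end. The arm was never near any of them.

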